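# Shift the rail lamp to the folder

## Robot

A 6-joint arm with a two-finger parallel gripper is mounted at the origin on the work surface. World frame = base frame: x ahead of the robot, y to its left, z up, the work surface at z = 0. Lengths are in m, angles in rad, forces in N, time in s.
With the tool pointing down it reaches from about 0.25 to 0.725 m from the base axis. Payload 4 kg.
Tool frame: the origin (TCP) lies between the finger pads; the fingertips stand 8 mm ahead of it and the grasp point (between the pads) lies 11 mm behind it; z points along the fingers, y is the line along which they close (so a half turn about z gives the same grasp; the last joint's range is limited). The gripper opens to 85 mm and grips with 20 to 120 N. Pads are 22 mm wide; open, the fingers measure 114 mm over their backs; the gripper's body (76 mm by 85 mm) begins 54 mm behind the grasp point. The pads swing forward as they close: fully open they stand 13 mm farther back than shut.
Start: joints at [1.15, 0.241, 0.005, 1.335, 0, 1.571], TCP at [0.204, 0.456, 0.205] pointing down, gripper open.
Joint ranges: [-2.72, 2.72], [-1.05, 1.87], [-1.09, 1.28], [-1.99, 2.15], [-1.42, 1.44], [-3.14, 3.14]. Speed limits (rad/s): [2.79, 2.79, 3.14, 3.14, 3.14, 3.14].

## Interface

Orientations are given as a rotation vector (axis times angle).
In Python, from cell import bot gives the robot as it stands.
- The arm moves only by the tool arm_command, never from a script. Its argument "moves" is a list of rows, each an object with "delta_pos": the shift along the tool's x, y, z in cm, a list of three; "delta_rot": the turn, a rotation vector about the tool's x, y, z in units of 5 degrees (1.0 is 5 degrees), a list of three. In form: [{"delta_pos": [tx, ty, tz], "delta_rot": [wx, wy, wz]}, ...]. A call has 1 to 12 rows; each row is the pose to reach, as a shift and turn from the pose commanded when the call began, along the tool's axes at that moment; what a row does not reach only later rows make up. A row lasts 1/8 s, in which the tool goes at most 62.5 mm and 10.7 degrees, less where a joint would pass 70% of its speed; a pose out of reach is approached as far as the arm can. A call with a gripper value outside its range is refused whole. "claw" is the closure in counts, from 0 (fully open) to 255 (shut), set as the call begins (left out, the last holds). The fingers move at their own pace and stop on an object; "newtons" is the grip in N (left out, the last holds). Time passes only in rows, so rows that repeat a pose let the fingers close. It gives the time, the measured TCP pose, the force, the opening and the grip force at its end, in the units of the state.
- bot.observe(): the state, without advancing time (a new reading comes with each control period).
- bot.camera(name): name is "scene" or "top" or "wrist"; returns the picture (400x640x3 uint8, blue, green, red); there is no depth.
- bot.get_calibration(name): a dict with "fx", "fy", "cx", "cy" (pixels), "k1" (the pictures are not rectified: a ray, as slopes to the right and down, at radius r is drawn at 1 + k1 r^2 times it, then the intrinsics apply), "eye" and "attitude" of the camera in the world. Camera axes: x right, y up, looking along -z (the intrinsics and any distortion apply to the point x, -y, -z); pixel columns grow to the right and rows downward; lengths in m; the calibration is good to about 2 mm. A picture is of the moment at which its call begins: read the wrist's pose just before it. get_calibration takes no time and is no camera call; for the wrist camera it gives the pose at the moment of the call.
- bot.job_done(): hands the job in; it is judged then, once.
The state is a dict: "time": time; "joints": joint angles; "joint_vel": joint speeds; "tau": joint torques, N m; "tool_pos": TCP position; "eef_rot": TCP orientation; "ft_force": force on the tool from outside, world axes, zero at the start; "moment": the same for the moment, N m; "grip_width": opening from 0.0 (shut) to 1.0 (fully open); "gripper_force": force on a finger pad.
Only numpy, scipy, OpenCV 4.12 (cv2) and the standard library are available. Lean on these libraries where they do the work, as an engineer would, in place of code of your own. Each camera call takes 0.05 s, during which the arm holds its last target. There are 200 camera calls.

## Task

Move the little desk lamp along its notched rail so that it stands straight in front of the grey folder held upright in the steel spring clip: lift the lamp's knob out of its notch, slide it along, and let it drop fully home in the notch that is most nearly opposite the folder. Leave the folder, jar, document holder and highlighter where they are.

Things in the scene. Friction and masses are not known exactly. Their poses are not given: they have to be found in the camera images.
- rail: Aluminium lamp rail fixed to the desk, 110 mm deep (x), 300 mm long (y). Origin: on the desk (z = 0), at mid length; z up, y along the rail, x away from the robot (when not turned). A comb strip 12 mm thick stands at x = -30 mm. Behind the rail (x about 220 mm) the folder, jar and document holder stand in a row at about y = -110, 0 and 110 mm, in any order.
- mid_notch (a point): Middle of the comb's centre notch, at the height of the tooth tops: rail x = -30, y = 0, 50 mm above the desk; axes as the rail's. Five notches, open to the top, are centred at y = -110, -55, 0, 55 and 110 mm from here along the rail; each is 22 mm wide (y) and 22 mm deep.
- lamp_head (a point): Middle of the lamp head (80 x 60 mm), which moves along with the knob: rail x = 85 mm, 205 mm above the desk. Its 12 mm post stands at rail x = 40 mm on a black saddle (60 mm wide in y, rail x -13 to 54 mm, top 67 mm above the desk) that rides on a bar behind the comb. Nothing of it is higher than 230 mm.
- lamp (a joint): Where the lamp, with its knob, is along the rail: y of the knob in the rail's frame, m, -0.116 to 0.116. Slides with about 1.5 N of friction, only while the knob is lifted. It starts in the notch at about -0.055.
- knob (a joint): How far the knob is lifted, m: 0 fully down in a notch, at most 0.045. Its steel blade (14 mm wide in y, rounded below) is clear of the teeth above 0.018; resting on top of a tooth it reads about 0.018. A light spring and its weight pull it down with 3 to 5 N, so it drops when released.
- knob_grip (a point): Middle of the white plastic knob's upright grip block, at rail x = -30 mm, 100 mm above the desk when down. The block is 26 mm wide along the rail (y), 30 mm across (x), 46 mm tall (77 to 123 mm above the desk); under it a flange 40 mm wide (y), down to 69 mm. The knob is in front of the saddle and moves only along the rail and up and down; axes as the rail's.
- folder: Rigid grey plastic folder standing edge-on to the rail (140 mm along x, 9 mm thick in y, top 205 mm above the desk), gripped in a black steel spring clip whose foot is 100 x 64 mm. Loose. Origin: under the middle of the clip, on the desk; z up, x nearly parallel to the rail's x.
- jar: Glass jar 68 mm across, 122 mm tall with its cork top; sealed, loose. Origin: centre of its underside.
- holder: Clear acrylic document holder with paper cards, 70 mm (x) by 84 mm (y), 121 mm tall, loose. Origin: centre of its underside.
- highlighter: Yellow plastic highlighter 130 mm long (x), 24 mm wide, 18 mm thick, lying loose on the desk on the robot's side of the rail. Origin: under its middle.
- laptop_stand: Small aluminium laptop stand fixed on the desk to the robot's left, about 210 x 230 mm, 150 mm tall. Origin: centre of its underside.
Not all that is in view belongs to the job. There is more than one size of the folder; the one meant has the size given above.

How it is judged:
By the outcome, as a careful person would: the job done as asked, in the order asked, and still so for the second after the job is handed in, with the robot touching nothing.
It also fails if it takes over 35 s, if anything falls off the work surface, if the arm or the gripper's body presses on something with over 40 N, if the wrist force passes 120 N, or if a joint passes its speed limit or range.

## Working session

There is one attempt and no reset: what is moved stays moved. The work goes in short steps, Python scripts to look and compute and a tool call to move; the robot and the scene stay as the last step left them, time stands still between calls to the robot, and variables do not carry over. Pictures are saved under pics/ and viewed, at most 10 in all, crops included, and the job is handed in when it is done.

Besides the shell and the picture viewer there is one more tool, called after "Call:" as name(argument=value, ...) on one line, values as JSON. arm_command: Moves the arm, as the interface text tells. Its arguments: {"type":"object","properties":{"moves":{"type":"array"},"claw":{"type":"number"},"newtons":{"type":"number"}},"required":["moves"]}

```bash
mkdir -p pics
python3 - <<'E'
from cell import bot
import cv2
for n in("scene","top"):
    cv2.imwrite(f"pics/{n}0.png",bot.camera(n)); print(n,bot.get_calibration(n))
print(bot.observe())
E
```

```text
scene {'fx': 469.2449187656268, 'fy': 469.2449187656268, 'cx': 325.36162978873716, 'cy': 197.19243974415227, 'k1': -0.12186500570235156, 'eye': array([1.16194119, 0.86795969, 0.94084441]), 'attitude': array([0.36419036, 1.01253578, 2.32249639])}
top {'fx': 419.3916464927105, 'fy': 419.3916464927105, 'cx': 318.5662617839172, 'cy': 201.4797348067682, 'k1': -0.09707076766974125, 'eye': array([0.41322751, 0.16052634, 1.0823416 ]), 'attitude': array([ 0.17263181, -0.17064707, -1.60478985])}
{'time': 0.1, 'joints': array([ 1.14999762e+00,  2.41329449e-01,  3.86107048e-03,  1.33523835e+00,
       -3.76868964e-06,  1.57077936e+00]), 'joint_vel': array([ 6.94570713e-04, -2.29552196e-03,  2.15345040e-03, -8.39519007e-05,
        1.50696175e-03, -8.45915213e-04]), 'tau': array([ 2.34830286e-04, -3.73137903e+01,  2.53010559e+01,  1.08399871e-02,
        1.25402383e-05,  3.17741929e-06]), 'tool_pos': array([0.20398867, 0.4558061 , 0.20450695]), 'eef_rot': array([-6.56014164e-01, -3.07193058e+00,  2.93553325e-03]), 'ft_force': array([ 0.21361303, -1.13512077, -0.01371838]), 'moment': array([ 0.05551822,  0.03428695, -0.03598543]), 'gripper_force': 0.0, 'grip_width': 1.0025400162232005}
```

View pics/scene0.png

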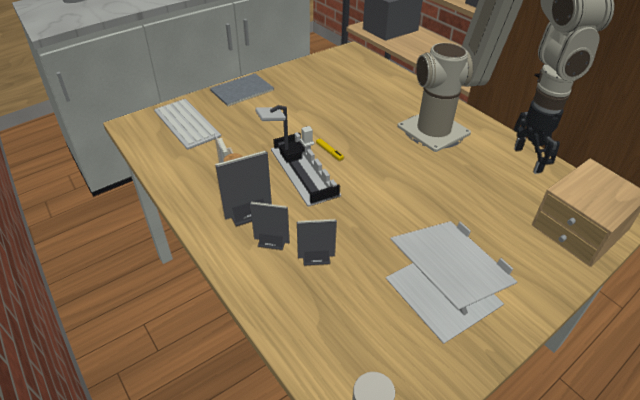

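View pics/top0.png

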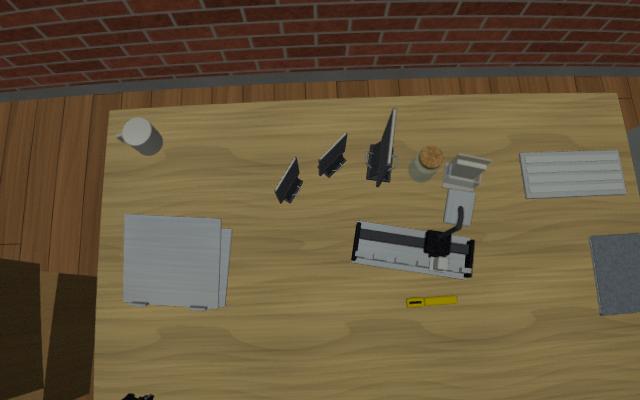

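Candidates for the folder: the big one at top (383,150), and smaller ones at top (334,155) and (288,181). The big one is in the jar/holder row. I'll check sizes with close crops.

Run:
```python
import cv2
a=cv2.imread("pics/top0.png")[95:315,265:490]; cv2.imwrite("pics/topc.png",cv2.resize(a,None,fx=2.7,fy=2.7,interpolation=cv2.INTER_CUBIC))
a=cv2.imread("pics/scene0.png")[95:275,200:350]; cv2.imwrite("pics/scenec.png",cv2.resize(a,None,fx=3.3,fy=3.3,interpolation=cv2.INTER_CUBIC))
```

```text
(no output)
```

View pics/topc.png

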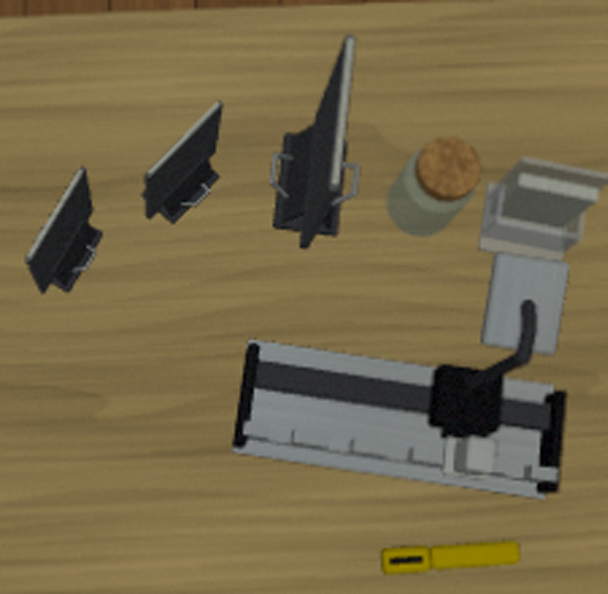

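View pics/scenec.png

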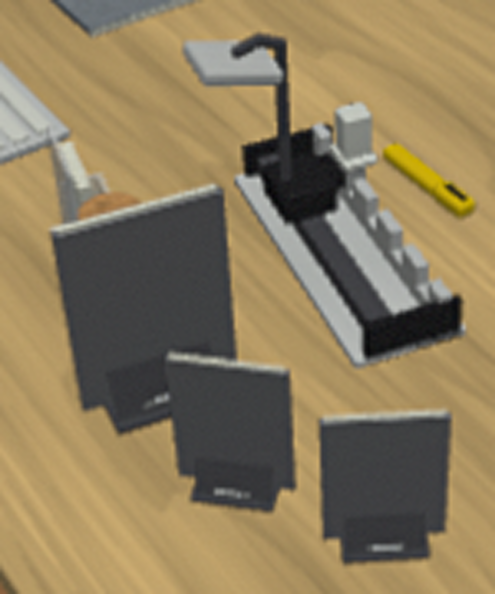

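The top crop shows the rail with its comb and the lamp second from the right, the knob top at about (481,455), and the big folder's top edge running (349,38)-(337,186). The scene crop shows three folders, and the big one stands nearest the jar. Now I'll measure them.

```bash
cat > h.py <<'E'
import numpy as np
from scipy.spatial.transform import Rotation as R
import cv2
T=lambda u,v:(265+u/2.7,95+v/2.7)
S=lambda u,v:(200+u/3.3,95+v/3.3)
def proj(c,P):
    q=R.from_rotvec(c["attitude"]).inv().apply(np.atleast_2d(P)-c["eye"])
    x,y=q[:,0]/-q[:,2],-q[:,1]/-q[:,2]; s=1+c["k1"]*(x*x+y*y)
    return np.c_[c["fx"]*x*s+c["cx"],c["fy"]*y*s+c["cy"]]
def atz(c,px,z):
    K=np.array([[c["fx"],0,c["cx"]],[0,c["fy"],c["cy"]],[0,0,1]])
    x,y=cv2.undistortPoints(np.array([[px]],float),K,np.array([c["k1"],0,0,0.]))[0,0]
    d=R.from_rotvec(c["attitude"]).apply([x,-y,-1]); e=c["eye"]
    return e+d*(z-e[2])/d[2]
E
python3 - <<'E'
from h import *
from cell import bot
from scipy.optimize import least_squares
t=bot.get_calibration("top");s=bot.get_calibration("scene")
# rail local pts -> pixels
obs=[(t,(-55,150,3),T(234,452)),(t,(-55,-150,3),T(545,497)),(t,(55,150,3),T(251,341)),(t,(55,-150,3),T(567,386)),
 (s,(55,150,3),S(360,363)),(s,(-55,150,3),S(464,330)),(s,(55,-150,3),S(236,181))]
kn=[(t,(-15,13,123),T(467,472)),(t,(-15,-13,123),T(493,474)),(t,(15,13,123),T(469,438)),(t,(15,-13,123),T(495,440)),
 (s,(15,13,123),S(343,117)),(s,(-15,13,123),S(371,118)),(s,(15,-13,123),S(336,107))]
def f(p):
    x,y,a,k=p; Rz=R.from_rotvec([0,0,a]);o=[]
    for c,l,px in obs: o.append(proj(c,Rz.apply(np.array(l)/1e3)+[x,y,0])[0]-px)
    for c,l,px in kn: o.append(proj(c,Rz.apply(np.array(l)/1e3+[-.03,k,0])+[x,y,0])[0]-px)
    return np.ravel(o)
r=least_squares(f,[.35,0,0,-.055],loss="soft_l1",x_scale=.1)
print(r.x,np.round(f(r.x).reshape(-1,2),1).tolist())
x,y,a,k=r.x
L=lambda P:R.from_rotvec([0,0,-a]).apply(P-np.array([x,y,0]))
for n,(p,q) in {"topview":(T(349,38),T(337,186))}.items():
    A,B=atz(t,p,.205),atz(t,q,.205);print(n,A,B,np.linalg.norm(A-B),L((A+B)/2))
A,B=atz(s,S(54,232),.205),atz(s,S(221,190),.205);print("scene",A,B,np.linalg.norm(A-B),L((A+B)/2))
for n,p,q in(("mid",(168,355),(290,371)),("left",(320,420),(449,412))):
  for z in(.12,.15,.205):
    A,B=atz(s,S(*p),z),atz(s,S(*q),z);print(n,z,np.linalg.norm(A-B),L((A+B)/2))
print("jar",L(atz(t,T(448,168),.122)),"holder",L(atz(t,T(547,190),.121)))
print("clipfoot",L(atz(t,T(307,185),0.02)))
print("highl",[L(atz(t,T(*p),.01)) for p in((383,560),(520,552))])
for yy in (-.11,-.055,0,.055,.11): print(yy,R.from_rotvec([0,0,a]).apply([-.03,yy,.1])+[x,y,0])
E
```

```text
[ 0.50868952 -0.07845846 -0.20661398 -0.05020734] [[-0.3, 1.2], [-0.1, 3.1], [-0.2, 0.4], [-4.1, 2.1], [-1.8, -0.3], [0.5, -0.6], [-0.2, -1.7], [-1.2, -1.1], [0.3, -0.1], [-0.5, -1.5], [0.9, -0.5], [-0.4, 0.7], [0.1, -1.8], [-1.6, -0.6]]
topview [ 0.81435019 -0.02254069  0.205     ] [ 0.68479579 -0.0017298   0.205     ] 0.1312152245659535 [0.22215415 0.11432913 0.205     ]
scene [ 0.81763865 -0.01883551  0.205     ] [0.68681213 0.01081754 0.205     ] 0.13414500516710043 [0.22308305 0.12282669 0.205     ]
mid 0.12 0.09677430617192531 [0.19224448 0.22537414 0.12      ]
mid 0.15 0.09323742493909835 [0.20148953 0.25588884 0.15      ]
mid 0.205 0.08675314267891547 [0.2184388  0.31183246 0.205     ]
left 0.12 0.09629829518193567 [0.10616523 0.32636874 0.12      ]
left 0.15 0.09277881107034575 [0.11855629 0.35319232 0.15      ]
left 0.205 0.08632642353243108 [0.14127322 0.40236889 0.205     ]
jar [0.21844067 0.00498249 0.122     ] holder [ 0.2135328  -0.08622673  0.121     ]
clipfoot [0.21577467 0.1188012  0.02      ]
highl [array([-0.12918952, -0.00178418,  0.01      ]), array([-0.10211335, -0.12872611,  0.01      ])]
-0.11 [ 0.45676141 -0.17996447  0.1       ]
-0.055 [ 0.4680445  -0.12613426  0.1       ]
0 [ 0.47932759 -0.07230404  0.1       ]
0.055 [ 0.49061068 -0.01847383  0.1       ]
0.11 [0.50189376 0.03535638 0.1       ]
```

```bash
cat >> h.py <<'E'
def rel(o,pos,yaw,flip=1):
    "cm and 5-deg units from the tool pose now to a down-pointing pose with tool y along rail y (yaw)"
    r0=R.from_rotvec(o["eef_rot"]); y=flip*np.array([-np.sin(yaw),np.cos(yaw),0]); z=np.array([0,0,-1.]); x=np.cross(y,z)
    r1=R.from_matrix(np.c_[x,y,z]); return np.round(r0.inv().apply(np.array(pos)-o["tool_pos"])*100,2),np.round(np.degrees((r0.inv()*r1).as_rotvec())/5,2)
E
python3 - <<'E'
from h import *
from cell import bot
o=bot.observe(); r=R.from_rotvec(o["eef_rot"]);print(r.as_matrix().round(3))
w=bot.get_calibration("wrist");print(w,"cam in tool",r.inv().apply(w["eye"]-o["tool_pos"]),(r.inv()*R.from_rotvec(w["attitude"])).as_matrix().round(2))
for f in(1,-1):print(rel(o,[.44,-.12,.30],-.2,f))
E
```

```text
[[-0.913  0.408 -0.001]
 [ 0.408  0.913 -0.002]
 [-0.    -0.002 -1.   ]]
{'fx': 329.66624604399624, 'fy': 329.66624604399624, 'cx': 321.88328021761123, 'cy': 203.0180975452575, 'k1': -0.04712733968282717, 'eye': array([0.13443996, 0.48637142, 0.37274809]), 'attitude': array([-0.26851654, -0.17190063,  1.14134983])} cam in tool [ 0.07596647 -0.00083115 -0.16824014] [[ 0.    0.95  0.3 ]
 [ 1.   -0.   -0.  ]
 [-0.    0.3  -0.95]]
(array([-45.06, -42.94,  -9.47]), array([-0.02, -0.  , -2.53]))
(array([-45.06, -42.94,  -9.47]), array([-0.000e+00,  3.000e-02,  3.347e+01]))
```

Call:
arm_command(moves=[{"delta_pos": [-2,-1.5,-4],"delta_rot": [0,0,0]},{"delta_pos": [-6,-5.5,-8],"delta_rot": [0,0,-0.5]},{"delta_pos": [-10,-9.5,-9.5],"delta_rot": [0,0,-1]},{"delta_pos": [-14,-13.4,-9.5],"delta_rot": [0,0,-1.5]},{"delta_pos": [-18.2,-17.4,-9.5],"delta_rot": [0,0,-2]},{"delta_pos": [-22.4,-21.4,-9.5],"delta_rot": [0,0,-2.5]},{"delta_pos": [-26.6,-25.4,-9.5],"delta_rot": [0,0,-2.5]},{"delta_pos": [-31,-29.5,-9.5],"delta_rot": [0,0,-2.5]},{"delta_pos": [-35.3,-33.6,-9.5],"delta_rot": [0,0,-2.5]},{"delta_pos": [-39.6,-37.8,-9.5],"delta_rot": [0,0,-2.5]},{"delta_pos": [-43,-41,-9.5],"delta_rot": [0,0,-2.5]},{"delta_pos": [-45,-43,-9.5],"delta_rot": [0,0,-2.5]}])

```text
time: 1.6
tool_pos: [0.4395, -0.1222, 0.2995]
eef_rot: [-0.322, -3.124, -0.0]
ft_force: [0.2, -0.4, 0.7]
grip_width: 0.999
gripper_force: 0.0
```

Call:
arm_command(moves=[{"delta_pos": [0,0,0],"delta_rot": [0,0,0]},{"delta_pos": [0,0,0],"delta_rot": [0,0,0]},{"delta_pos": [0,0,0],"delta_rot": [0,0,0]}])

```text
time: 1.98
tool_pos: [0.439, -0.1189, 0.3004]
eef_rot: [-0.315, -3.126, -0.0]
ft_force: [-0.3, -0.2, 0.1]
grip_width: 1.004
gripper_force: 0.0
```

Run:
```python
from h import *
from cell import bot
import json
o=bot.observe(); w=bot.get_calibration("wrist"); cv2.imwrite("pics/w1.png",bot.camera("wrist"))
np.savez("w1.npz",**w); print(o["tool_pos"],o["time"],o["ft_force"],rel(o,[.468,-.126,.3],-.2067))
```

```text
[ 0.43899878 -0.11891706  0.30043101] 1.975 [-0.28019841 -0.23912752  0.12007748] (array([-2.98, -0.11,  0.04]), array([ 0.  , -0.  ,  0.06]))
```

View pics/w1.png

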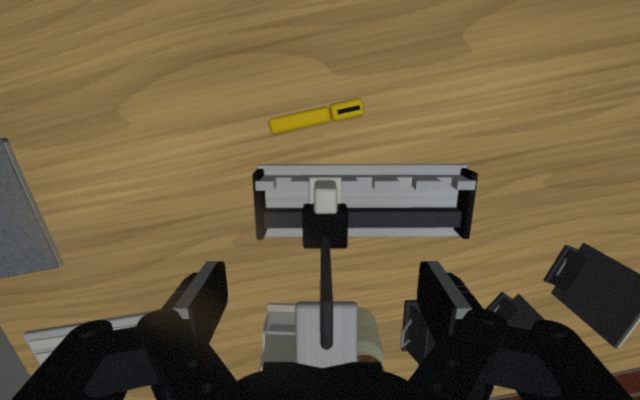

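Run:
```python
import cv2
a=cv2.imread("pics/w1.png")[155:250,245:485]; cv2.imwrite("pics/w1c.png",cv2.resize(a,None,fx=3.3,fy=3.3,interpolation=cv2.INTER_CUBIC))
```

```text
(no output)
```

View pics/w1c.png

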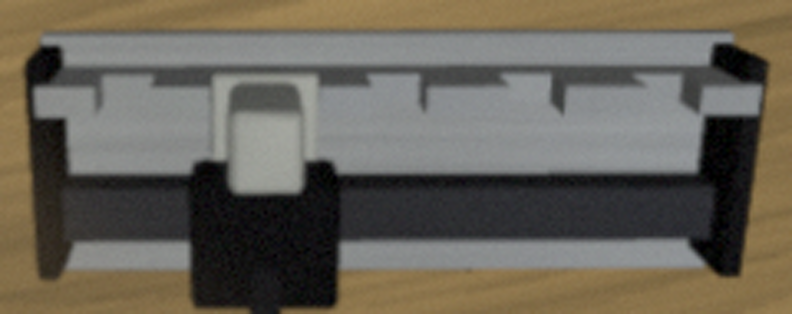

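The crop shows the knob top at (229..305, 109..193), the tooth-top corners at (97,112), (424,112), (565,113) and (700,113), and the front plate edge at (43,32)-(732,34). Refitting with these.

Run:
```python
from h import *
from cell import bot
from scipy.optimize import least_squares
c=dict(np.load("w1.npz")); t=bot.get_calibration("top")
W=lambda u,v:(245+(u+.5)/3.3-.5,155+(v+.5)/3.3-.5)
obs=[((-24,-121,50),W(97,112)),((-24,11,50),W(424,111)),((-24,66,50),W(564,112)),((-24,121,50),W(700,113)),((-55,-150,4),W(43,33)),((-55,150,4),W(732,34))]
kn=[((-15,-13,123),W(229,109)),((-15,13,123),W(305,109)),((15,-13,123),W(230,193)),((15,13,123),W(303,193)),((-15,-20,77),W(211,73)),((-15,20,77),W(319,73))]
def f(p):
    x,y,a,k=p; Rz=R.from_rotvec([0,0,a]);o=[]
    for l,px in obs: o.append(proj(c,Rz.apply(np.array(l)/1e3)+[x,y,0])[0]-px)
    for l,px in kn: o.append(proj(c,Rz.apply(np.array(l)/1e3+[-.03,k,0])+[x,y,0])[0]-px)
    return np.ravel(o)
r=least_squares(f,[.5,-.08,-.2,-.055],loss="soft_l1",x_scale=.1)
x,y,a,k=r.x;print(r.x,np.round(f(r.x).reshape(-1,2),1).tolist())
Rz=R.from_rotvec([0,0,a]);P=lambda l:Rz.apply(l)+[x,y,0]
L=lambda q:Rz.inv().apply(q-np.array([x,y,0]))
print("folder",L((atz(t,T(349,38),.205)+atz(t,T(337,186),.205))/2))
print("knob",P([-.03,k,.1]),"end",P([-.03,.11,.1]))
o=bot.observe();print(rel(o,P([-.03,k,.095]),a),"slide cm",(.11-k)*100)
```

```text
[ 0.5077205  -0.07496081 -0.20315673 -0.05370892] [[-0.5, 0.0], [0.9, 0.6], [0.1, 0.4], [0.0, 0.2], [-0.8, -5.4], [0.3, -4.9], [-0.6, -0.5], [0.4, -0.5], [-0.7, 0.2], [0.6, 0.3], [0.0, 0.9], [0.2, 0.9]]
folder [0.22420287 0.11033021 0.205     ]
knob [ 0.46750104 -0.12151232  0.1       ] end [0.5005313  0.03882985 0.1       ]
(array([-2.83,  0.31, 20.55]), array([0.  , 0.  , 0.03])) slide cm 16.37089196343531
```

Call:
arm_command(moves=[{"delta_pos": [-1.4,0.2,3],"delta_rot": [0,0,0]},{"delta_pos": [-2.8,0.3,7],"delta_rot": [0,0,0]},{"delta_pos": [-2.8,0.3,11],"delta_rot": [0,0,0]},{"delta_pos": [-2.8,0.3,14],"delta_rot": [0,0,0]},{"delta_pos": [-2.8,0.3,17],"delta_rot": [0,0,0]},{"delta_pos": [-2.8,0.3,19.5],"delta_rot": [0,0,0]},{"delta_pos": [-2.8,0.3,20.8],"delta_rot": [0,0,0]},{"delta_pos": [-2.8,0.3,20.8],"delta_rot": [0,0,0]},{"delta_pos": [-2.8,0.3,20.8],"delta_rot": [0,0,0]}])

```text
time: 3.15
tool_pos: [0.4683, -0.1226, 0.0934]
eef_rot: [0.317, 3.124, -0.0]
ft_force: [0.7, -0.1, -0.7]
grip_width: 1.002
gripper_force: 0.0
```

Call:
arm_command(moves=[{"delta_pos": [0,0,0],"delta_rot": [0,0,0]},{"delta_pos": [0,0,0],"delta_rot": [0,0,0]},{"delta_pos": [0,0,0],"delta_rot": [0,0,0]},{"delta_pos": [0,0,0],"delta_rot": [0,0,0]},{"delta_pos": [0,0,0],"delta_rot": [0,0,0]},{"delta_pos": [0,0,0],"delta_rot": [0,0,0]},{"delta_pos": [0,0,0],"delta_rot": [0,0,0]},{"delta_pos": [0,0,0],"delta_rot": [0,0,0]}], claw=255, newtons=30)

```text
time: 4.15
tool_pos: [0.4676, -0.1226, 0.0927]
eef_rot: [0.318, 3.125, 0.0]
ft_force: [-0.8, 0.5, 4.9]
grip_width: 0.291
gripper_force: 31.2
```

Run:
```python
from h import *
from cell import bot
o=bot.observe();print({k:o[k] for k in("time","tool_pos","ft_force","moment","grip_width","gripper_force")})
x,y,a,k=.50772,-.07496,-.20316,-.0537
Rz=R.from_rotvec([0,0,a]);p=Rz.inv().apply(o["tool_pos"]-np.array([x,y,0]));print("in rail",p)
print(rel(o,Rz.apply([-.03,.11,.12])+[x,y,0],a))
```

```text
{'time': 4.15, 'tool_pos': array([ 0.46757614, -0.12261486,  0.09267862]), 'ft_force': array([-0.79016432,  0.48482339,  4.88215099]), 'moment': array([0.18691354, 0.22854195, 0.01990228]), 'grip_width': 0.2914805848513496, 'gripper_force': 31.22243642807007}
in rail [-0.02970316 -0.05477443  0.09267862]
(array([ 0.02, 16.48, -2.73]), array([0.  , 0.01, 0.01]))
```

Call:
arm_command(moves=[{"delta_pos": [0,0,-1],"delta_rot": [0,0,0]},{"delta_pos": [0,0,-2],"delta_rot": [0,0,0]},{"delta_pos": [0,0,-3],"delta_rot": [0,0,0]},{"delta_pos": [0,0,-3.2],"delta_rot": [0,0,0]},{"delta_pos": [0,0,-3.2],"delta_rot": [0,0,0]},{"delta_pos": [0,0,-3.2],"delta_rot": [0,0,0]}])

```text
time: 4.9
tool_pos: [0.4674, -0.1226, 0.1241]
eef_rot: [0.318, 3.125, 0.0]
ft_force: [3.3, -0.5, -4.5]
grip_width: 0.288
gripper_force: 30.2
```

Call:
arm_command(moves=[{"delta_pos": [0,1,0],"delta_rot": [0,0,0]},{"delta_pos": [0,3,0],"delta_rot": [0,0,0]},{"delta_pos": [0,5,0],"delta_rot": [0,0,0]},{"delta_pos": [0,7,0],"delta_rot": [0,0,0]},{"delta_pos": [0,9,0],"delta_rot": [0,0,0]},{"delta_pos": [0,11,0],"delta_rot": [0,0,0]},{"delta_pos": [0,13,0],"delta_rot": [0,0,0]},{"delta_pos": [0,15,0],"delta_rot": [0,0,0]},{"delta_pos": [0,16,0],"delta_rot": [0,0,0]},{"delta_pos": [0,16.5,0],"delta_rot": [0,0,0]},{"delta_pos": [0,16.5,0],"delta_rot": [0,0,0]},{"delta_pos": [0,16.5,0],"delta_rot": [0,0,0]}])

```text
time: 6.4
tool_pos: [0.5, 0.0393, 0.1242]
eef_rot: [-0.318, -3.124, -0.002]
ft_force: [0.4, 1.0, -4.4]
grip_width: 0.29
gripper_force: 30.2
```

Run:
```python
from h import *
from cell import bot
o=bot.observe();print({k:o[k] for k in("time","tool_pos","ft_force","moment","grip_width","gripper_force")})
x,y,a,k=.50772,-.07496,-.20316,-.0537
Rz=R.from_rotvec([0,0,a]);p=Rz.inv().apply(o["tool_pos"]-np.array([x,y,0]));print("in rail",p)
print(rel(o,Rz.apply([-.03,.11,.0925])+[x,y,0],a))
cv2.imwrite("pics/w2.png",bot.camera("wrist"))
```

```text
{'time': 6.4, 'tool_pos': array([0.5000281 , 0.03932134, 0.1241648 ]), 'ft_force': array([ 0.35282044,  0.95160737, -4.39861526]), 'moment': array([ 0.33422627, -0.00564595,  0.04055598]), 'grip_width': 0.2901556166968296, 'gripper_force': 30.248801708221436}
in rail [-0.03059172  0.11037906  0.1241648 ]
(array([-0.06, -0.04,  3.17]), array([ 0.01, -0.01,  0.01]))
```

View pics/w2.png

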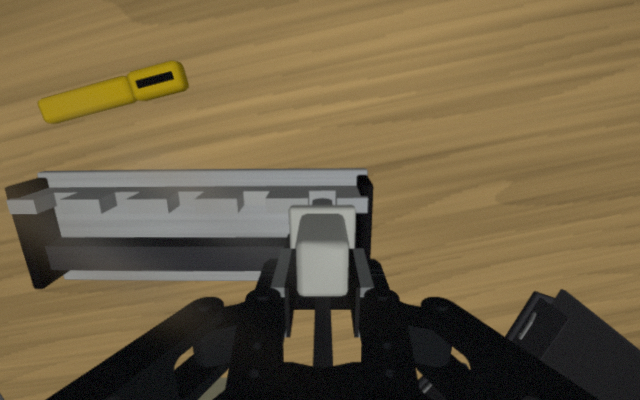

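The lamp moved along with the knob, which is now gripped at (322,250) over the rightmost notch. I'll lower it next.

Call:
arm_command(moves=[{"delta_pos": [0,0,0.8],"delta_rot": [0,0,0]},{"delta_pos": [0,0,1.4],"delta_rot": [0,0,0]},{"delta_pos": [0,0,2.0],"delta_rot": [0,0,0]},{"delta_pos": [0,0,2.5],"delta_rot": [0,0,0]},{"delta_pos": [0,0,2.9],"delta_rot": [0,0,0]},{"delta_pos": [0,0,3.1],"delta_rot": [0,0,0]},{"delta_pos": [0,0,3.1],"delta_rot": [0,0,0]},{"delta_pos": [0,0,3.1],"delta_rot": [0,0,0]}])

```text
time: 7.45
tool_pos: [0.5001, 0.039, 0.0933]
eef_rot: [-0.318, -3.125, 0.0]
ft_force: [-3.8, 1.5, -2.4]
grip_width: 0.293
gripper_force: 30.4
```

Call:
arm_command(moves=[{"delta_pos": [0,0,0],"delta_rot": [0,0,0]},{"delta_pos": [0,0,0],"delta_rot": [0,0,0]},{"delta_pos": [0,0,0],"delta_rot": [0,0,0]},{"delta_pos": [0,0,0],"delta_rot": [0,0,0]},{"delta_pos": [0,0,0],"delta_rot": [0,0,0]},{"delta_pos": [0,0,0],"delta_rot": [0,0,0]}], claw=0)

```text
time: 8.2
tool_pos: [0.5006, 0.039, 0.0933]
eef_rot: [0.318, 3.125, -0.0]
ft_force: [0.0, 0.2, -0.6]
grip_width: 0.998
gripper_force: 0.0
```

Call:
arm_command(moves=[{"delta_pos": [0,0,-2],"delta_rot": [0,0,0]},{"delta_pos": [0,0,-5],"delta_rot": [0,0,0]},{"delta_pos": [0,0,-9],"delta_rot": [0,0,0]},{"delta_pos": [0,0,-13],"delta_rot": [0,0,0]},{"delta_pos": [1,0,-17],"delta_rot": [0,0,0]},{"delta_pos": [3,0,-20],"delta_rot": [0,0,0]},{"delta_pos": [3,0,-20],"delta_rot": [0,0,0]},{"delta_pos": [3,0,-20],"delta_rot": [0,0,0]}])

```text
time: 9.2
tool_pos: [0.4712, 0.045, 0.2925]
eef_rot: [-0.318, -3.125, 0.0]
ft_force: [1.1, 0.3, -0.5]
grip_width: 0.999
gripper_force: 0.0
```

Run:
```python
from h import *
from cell import bot
c=bot.get_calibration("wrist"); w=bot.camera("wrist")
x,y,a=.50772,-.07496,-.20316;Rz=R.from_rotvec([0,0,a])
for q in (0,.018):
    print(q,np.round(proj(c,[Rz.apply(np.array(l)/1e3+[-.03,.11,q])+[x,y,0] for l in((-15,-13,123),(-15,13,123),(15,-13,123),(15,13,123),(-15,-20,77),(-15,20,77))]),1).tolist())
u,v=proj(c,Rz.apply([-.03,.11,.1])+[x,y,0])[0].astype(int)
print("crop origin",u-65,v-50)
s=bot.camera("scene"); 
A=cv2.resize(w[v-50:v+50,u-65:u+65],(780,600) ,interpolation=cv2.INTER_CUBIC)
cv2.imwrite("pics/w3.png",A)
cv2.imwrite("pics/s3.png",cv2.resize(s[95:275,200:350],None,fx=3.3,fy=3.3,interpolation=cv2.INTER_CUBIC))
```

```text
0 [[310.3, 190.5], [334.8, 190.6], [310.5, 217.2], [334.4, 217.2], [305.7, 180.5], [339.2, 180.5]]
0.018 [[309.7, 195.2], [335.4, 195.2], [310.0, 223.1], [335.1, 223.1], [305.0, 184.1], [340.0, 184.2]]
crop origin 257 147
```

View pics/w3.png

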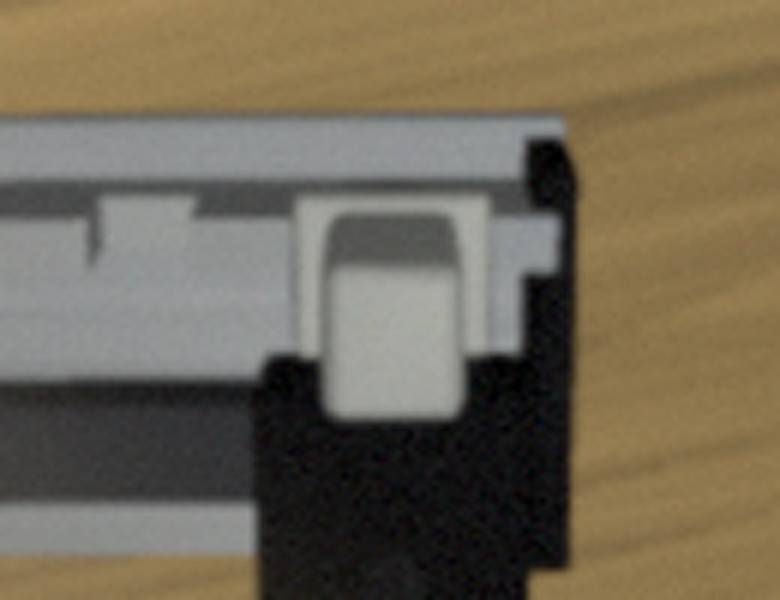

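View pics/s3.png

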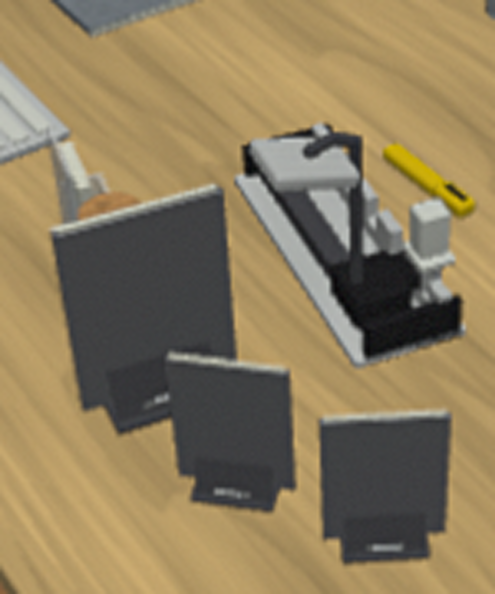

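The knob top front edge is at row about 191 and its back edge at about 217, which matches the fully-down prediction (190.5 / 217.2). The other things are unmoved and the gripper is clear, so I'm handing in.

```bash
python3 -c "
from cell import bot
print(bot.job_done())"
```

```text
the job is handed in; nothing more can be done
None
```

The lamp now stands in the +110 mm notch, straight in front of the large grey folder (measured at y ≈ 0.110 m along the rail), with its knob fully home; the folder and highlighter look unmoved, nothing touched the jar or holder, and I handed the job in at about 9 s.

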